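# Take the screwdriver out of the sliding-lid tool box

## Robot

A 6-joint arm with a two-finger parallel gripper is mounted at the origin on a cart in front of the work surface, level with it; the furniture and walls round the work are solid. World frame = base frame: x ahead of the robot, y to its left, z up, the work surface at z = 0. Lengths are in m, angles in degrees, forces in N, time in s.
With the tool pointing down it reaches from about 0.35 to 0.875 m from the base axis. Payload 4.2 kg.
Tool frame: the origin (TCP) lies between the finger pads; the fingertips stand 19 mm ahead of it and the grasp point (between the pads) is the TCP; z points along the fingers, y is the line along which they close (so a half turn about z gives the same grasp; the last joint's range is limited). The gripper opens to 87 mm and grips with 3 to 60 N. Pads are 19 mm wide; open, the fingers measure 117 mm over their backs; the gripper's body (75 mm by 190 mm) begins 51 mm behind the grasp point.
Start: joints at [-59.496, 22.042, 0.453, 0, -68.411, -14.817], TCP at [0.169, -0.602, 0.242] pointing down, gripper open.
Joint ranges: [-179.83, 179.83], [-69.29, 118.12], [-61.27, 80.66], [-181.25, 117.63], [-171.15, -9.14], [-177.46, 177.46]. Speed limits (degrees/s): [159.86, 159.86, 180, 180, 180, 180].

## Interface

Orientations are given as a 3x3 rotation matrix whose columns are the frame's x, y, z axes.
In Python, from station import r gives the robot as it stands.
- The arm moves only by the tool drive_tool, never from a script. Its argument "steps" is one flat list of numbers, 7 for each row, row after row: the turn, a rotation vector about the tool's x, y, z in rad, then the shift along the tool's x, y, z in m, then the opening, from 0 (shut) to 1 (fully open). A call has 1 to 10 rows; each row shifts and turns the commanded pose from where the row before left it, along the tool's axes as they then stand; what a row does not reach is not made up. A row lasts 1/12 s, in which the tool goes at most 41.7 mm and 7.16 degrees, less where a joint would pass 70% of its speed; a pose out of reach is approached as far as the arm can. A call is refused whole if a number of a shift passes 0.0417 or a number of a turn 0.125, either way. A call with a gripper value outside its range is refused whole. The fingers move at their own pace and stop on an object; the grip force is fixed at half the most. Time passes only in rows, so rows that do not move let the fingers close. It gives the time, the measured TCP pose, the force, the opening and the grip force at its end, in the units of the state.
- r.sense(): the state, without advancing time (a new reading comes with each control period).
- r.capture(name): name is "scene" or "side" or "wrist"; returns the picture (480x640x3 uint8, blue, green, red); there is no depth.
- r.camera_params(name): a dict with "camera_matrix" (3x3 intrinsics, pixels), "k1" (the pictures are not rectified: a ray, as slopes to the right and down, at radius r is drawn at 1 + k1 r^2 times it, then the intrinsics apply), "extrinsics" (4x4, takes a point from world to camera coordinates). Camera axes: x right, y down, z forward; pixel columns grow to the right and rows downward; lengths in m; the calibration is good to about 2 mm. A picture is of the moment at which its call begins: read the wrist's pose just before it. camera_params takes no time and is no camera call; for the wrist camera it gives the pose at the moment of the call.
- r.finish_job(): hands the job in; it is judged then, once.
The state is a dict: "time_s": time; "joints": joint angles; "joint_velocities": joint speeds; "effort": joint torques, N m; "tcp_pos": TCP position; "ee_rot": TCP orientation; "wrist_force": force on the tool from outside, world axes, zero at the start; "moment": the same for the moment, N m; "gripper_width": opening from 0.0 (shut) to 1.0 (fully open); "gripper_force": force on a finger pad.
Only numpy, scipy, OpenCV 4.12 (cv2) and the standard library are available. Lean on these libraries where they do the work, as an engineer would, in place of code of your own. Each camera call takes 0.05 s, during which the arm holds its last target. There are 200 camera calls.

## Task

Get me the screwdriver out of the wooden tool box: slide the lid all the way back into the slot under the fixed cover, then take the screwdriver by its handle. It is much longer than the opening, so tilt it handle end up and draw it out diagonally, gently, never forcing or prying it against the box or the lid. Finish still holding it in the gripper, still, with the whole of it at least 8 cm above the top of the box; leave the lid open and do not disturb the mug, the tape measure or the roll of tape.

Things in the scene. Friction and masses are not known exactly. Their poses are not given: they have to be found in the camera images.
- tool_box: light wooden box with a sliding lid, fast on the desk (it does not move), 118 mm wide (own x), 262 mm long (own y). Origin: centre of its underside, z up. Long sides 61 mm high, raised end walls 74 mm high, all 7 mm thick. Inside 104 mm wide (98 mm between the lips above the lid), y = -124 to +124 mm, floor at z = 5 mm. A fixed cover (top at 61 mm) lies over y < -20 mm, the lid over the rest
- mouth (a point): centre of the opening, level with the long sides' tops (in the box: y = +74.5 mm, z = 61 mm). With the lid fully back the opening is 99 mm long, from the lid's edge at y = +25 mm (the lid lies at z = 50 to 55 mm) to the +y end wall at y = +124 mm (74 mm high), and 98 mm wide
- rests (a point): point midway between the tops of the two cross rests on which the handle lies (box y = +72 mm, z = 20 mm). The rests stand across the box at y = +46 and +98 mm, 6 mm thick, 20 mm high; between and behind them the box is empty down to the floor, so the blade can dip under the cover
- lid (a joint): how far the lid is slid back (towards the box's -y, under the cover), m: 0 shut, 0.098 fully back at its stop. About 2 N of friction; it stays where it is left
- lid_pull (a point): centre of the top of the dark wooden pull on the lid, 75 mm above the desk. The pull is 30 mm across the box (x), 12 mm along it (y), 20 mm high, on the lid, whose top is at 55 mm; lid shut: box y = +95 mm, fully back: -3 mm. Pinch it from above across its 30 mm and slide it
- screwdriver: small red-handled flat-blade screwdriver, 172 mm long along its own y, about 70 g. Origin: under mid-length, at the handle's underside; z up as it lies. Handle 24 mm wide, 26 mm high, y = +2 to +86 mm; shaft 6 mm thick from there to the blade tip at y = -86 mm. It lies on the rests, own y roughly along the box's y (handle at the box's +y end), up to 6 mm off centre and 0.05 rad askew
- handle_mid (a point): middle of the screwdriver's handle, on its centre line (24 mm wide, 26 mm high there)
- handle_end (a point): butt end of the screwdriver's handle, on its centre line
- blade_tip (a point): tip of the screwdriver's blade, on its centre line
- mug_black: black mug, 92 mm high, 84 mm across, with one handle, standing to the right of the work; leave alone. Origin at its underside
- tape_measure: yellow tape measure, 34 x 79 x 60 mm, standing to the left of the work; leave alone. Origin at its underside
- tape_roll: roll of beige adhesive tape, 96 mm across, 25 mm high, lying behind the work; leave alone. Origin at its underside

How it is judged:
By the outcome, as a careful person would: the job done as asked, in the order asked, and still so for the second after the job is handed in, while the arm keeps its last pose, push and grip.
It also fails if it takes over 48 s, if anything falls off the work surface, if the arm or the gripper's body presses on something with over 40 N, if the wrist force passes 120 N, or if a joint passes its speed limit or range.

## Working session

There is one attempt and no reset: what is moved stays moved. The work goes in short steps, Python scripts to look and compute and a tool call to move; the robot and the scene stay as the last step left them, time stands still between calls to the robot, and variables do not carry over. Pictures are saved under pics/ and viewed, at most 10 in all, crops included, and the job is handed in when it is done.

Besides the shell and the picture viewer there is one more tool, called after ">>>" as name(argument=value, ...), one argument or row to a line, values as JSON. drive_tool: Moves the arm, as the interface text tells. Its arguments: {"type":"object","properties":{"steps":{"type":"array"}},"required":["steps"]}

```bash
mkdir -p pics; ls
python3 - <<'E'
from station import r
import cv2, numpy as np
for n in("scene","side"):
    cv2.imwrite(f"pics/{n}0.png",r.capture(n)); p=r.camera_params(n); print(n,p)
s=r.sense(); print(s)
E
```

```text
pics
scene {'camera_matrix': array([[562.01263402,   0.        , 324.41687646],
       [  0.        , 562.01263402, 237.81666401],
       [  0.        ,   0.        ,   1.        ]]), 'k1': 0.05522652230197736, 'extrinsics': array([[ 0.99070258, -0.13439931,  0.0211005 , -0.52690526],
       [-0.05261444, -0.52153925, -0.85160351,  0.08593505],
       [ 0.12545966,  0.8425756 , -0.52376162,  1.41294265],
       [ 0.        ,  0.        ,  0.        ,  1.        ]])}
side {'camera_matrix': array([[542.63240996,   0.        , 320.15666836],
       [  0.        , 542.63240996, 235.04731699],
       [  0.        ,   0.        ,   1.        ]]), 'k1': -0.024235478585185478, 'extrinsics': array([[ 0.5660057 , -0.82435359,  0.00887134, -0.31693928],
       [-0.33463686, -0.23957144, -0.91138559,  0.24272284],
       [ 0.75342931,  0.51288076, -0.4114579 ,  0.82703273],
       [ 0.        ,  0.        ,  0.        ,  1.        ]])}
{'time_s': 0.1, 'joints': array([-5.94969392e+01,  2.20863686e+01,  3.87820293e-01, -2.46740057e-02,
       -6.84098744e+01, -1.48191837e+01]), 'joint_velocities': array([-0.02125923, -0.0327052 ,  0.18582387,  0.02559048, -0.00130184,
       -0.0922399 ]), 'effort': array([ 3.77874258e-04, -3.91690385e+01,  1.87935644e+01,  4.23187450e+00,
        1.34825357e-02, -7.01839235e-05]), 'tcp_pos': array([ 0.16886785, -0.60124339,  0.24057192]), 'ee_rot': array([[-9.62810751e-01, -2.70176013e-01, -6.15492135e-04],
       [-2.70176697e-01,  9.62809010e-01,  1.83366155e-03],
       [ 9.71900055e-05,  1.93176069e-03, -9.99998129e-01]]), 'wrist_force': array([-0.35640369, -0.14764448,  0.38375662]), 'moment': array([ 0.01955356,  0.0116562 , -0.03158439]), 'gripper_force': 0.0, 'gripper_width': 0.9975357585634513}
```

View pics/scene0.png

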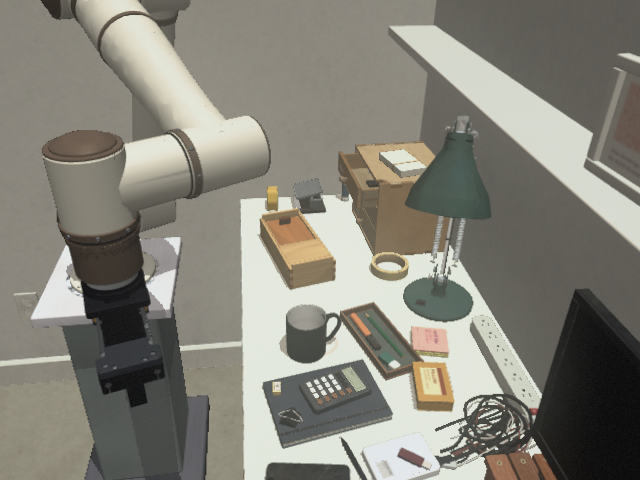

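View pics/side0.png

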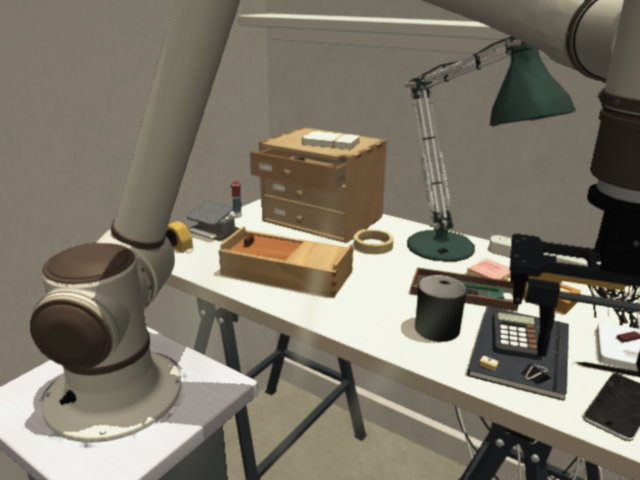

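The scene view shows the box at about (297,247), with the pull at (285,220). The side view shows it at (287,260). The lid end points away along world +y. I'll zoom in to find the corners.

Run:
```python
import cv2, numpy as np
a=cv2.imread("pics/scene0.png")[200:290,250:345]; b=cv2.imread("pics/side0.png")[222:297,212:359]
a=cv2.resize(a,None,fx=4,fy=4,interpolation=cv2.INTER_CUBIC);b=cv2.resize(b,None,fx=5.2,fy=3,interpolation=cv2.INTER_CUBIC)
b=cv2.imread("pics/side0.png")[222:297,212:359]; b=cv2.resize(b,None,fx=4,fy=4,interpolation=cv2.INTER_CUBIC)
c=cv2.imread("pics/scene0.png")[200:290,250:345]
im=np.zeros((600,800,3),np.uint8); im[:300,:588]=b
a=cv2.resize(c,None,fx=3.3,fy=3.3,interpolation=cv2.INTER_CUBIC); im[302:302+a.shape[0],:a.shape[1]]=a
def grid(x0,y0,ox,oy,f,w,h):
    for u in range((x0//10+1)*10,x0+w,10):
        cv2.line(im,(int((u-x0+.5)*f)+ox,oy),(int((u-x0+.5)*f)+ox,oy+8),(0,0,255) if u%50 else (0,255,0),1)
    for v in range((y0//10+1)*10,y0+h,10):
        cv2.line(im,(ox,int((v-y0+.5)*f)+oy),(ox+8,int((v-y0+.5)*f)+oy),(0,0,255) if v%50 else (0,255,0),1)
grid(212,222,0,0,4,147,75); grid(250,200,0,302,3.3,95,90)
cv2.imwrite("pics/crop.png",im)
```

```text
(no output)
```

View pics/crop.png

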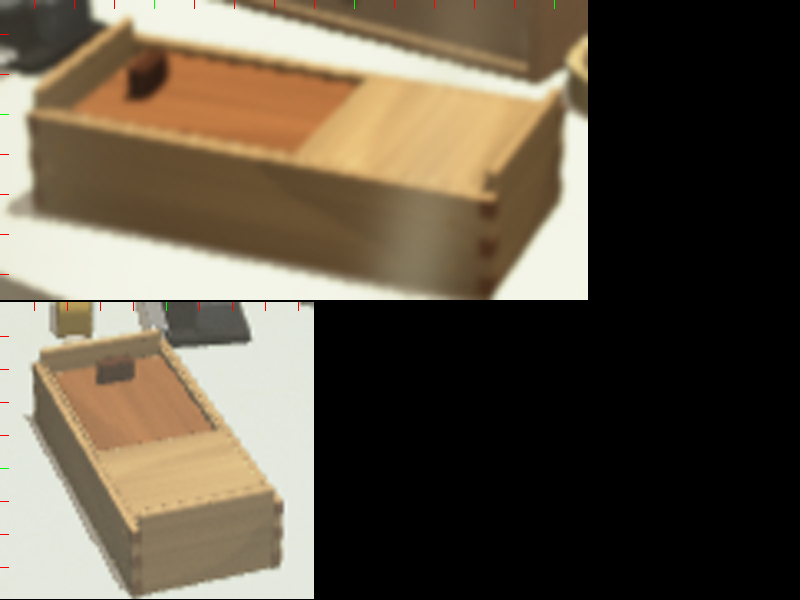

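```bash
cat > h.py <<'E'
import numpy as np
from station import r
from scipy.optimize import least_squares
def proj(n,P,p=None):
    p=p or r.camera_params(n); P=np.atleast_2d(P); c=P@p["extrinsics"][:3,:3].T+p["extrinsics"][:3,3]
    s=c[:,:2]/c[:,2:]; s=s*(1+p["k1"]*(s**2).sum(1,keepdims=True)); K=p["camera_matrix"]
    return s*[K[0,0],K[1,1]]+K[:2,2]
def box(q,P):
    c,s=np.cos(q[2]),np.sin(q[2]); return np.atleast_2d(P)@np.array([[c,-s,0],[s,c,0],[0,0,1]]).T+[q[0],q[1],0]
E
python3 - <<'E'
from h import *
L=1e-3*np.array
S=L([[-59,-131,61],[-59,131,61],[-59,131,0],[59,-131,0],[0,95,75]]); s=np.array([[490,200],[28,112],[37,208],[560,185],[148,62]])/4+[211.5,221.5]
C=L([[-59,-131,0],[-59,-131,61],[59,-131,0],[59,-131,61],[-59,131,61],[-59,131,0],[0,95,75]]); c=(np.array([[135,595],[135,530],[279,565],[282,503],[35,366],[35,420],[114,360]])-[0,302])/3.3+[249.5,199.5]
f=lambda q:np.r_[(proj("side",box(q,S))-s).ravel(),(proj("scene",box(q,C))-c).ravel()]
o=least_squares(f,[.6,.2,.1],loss="soft_l1"); print(o.x,np.degrees(o.x[2])); print(f(o.x).reshape(-1,2).round(1))
q=o.x
print(box(q,L([[0,95,75],[0,-3,75],[0,72,20]])))
E
```

```text
Traceback (most recent call last):
TypeError: unsupported operand type(s) for *: 'float' and 'builtin_function_or_method'
```

Run:
```python
from h import *
L=lambda a:1e-3*np.array(a)
S=L([[-59,-131,61],[-59,131,61],[-59,131,0],[59,-131,0],[0,95,75]]); s=np.array([[490,200],[28,112],[37,208],[560,185],[148,62]])/4+[211.5,221.5]
C=L([[-59,-131,0],[-59,-131,61],[59,-131,0],[59,-131,61],[-59,131,61],[-59,131,0],[0,95,75]]); c=(np.array([[135,595],[135,530],[279,565],[282,503],[35,366],[35,420],[114,360]])-[0,302])/3.3+[249.5,199.5]
f=lambda q:np.r_[(proj("side",box(q,S))-s).ravel(),(proj("scene",box(q,C))-c).ravel()]
o=least_squares(f,[.6,.2,.1],loss="soft_l1"); print(o.x,np.degrees(o.x[2])); print(f(o.x).reshape(-1,2).round(1))
q=o.x
print(box(q,L([[0,95,75],[0,-3,75],[0,72,20]])))
```

```text
[0.45872494 0.02024831 0.2341729 ] 13.41711910067568
[[ 0.2  0. ]
 [-0.6  0.1]
 [-0.9  1.4]
 [ 0.3  4.8]
 [-2.6 -1.4]
 [-0.2  1.5]
 [-0.4  0.6]
 [ 1.2  1.1]
 [ 1.1 -0.5]
 [-0.  -1.3]
 [ 0.8  1.3]
 [ 0.6 -1.3]]
[[0.43668128 0.11265544 0.075     ]
 [0.45942106 0.01733019 0.075     ]
 [0.44201817 0.09028318 0.02      ]]
```

>>> drive_tool(
  steps=[0,0,0,-0.0237,0.0324,0.002,1,0,0,0,-0.0237,0.0324,0.002,1,0,0,0,-0.0237,0.0324,0.002,1,0,0,0,-0.0237,0.0324,0.002,1,0,0,0,-0.0237,0.0324,0.002,1,0,0,0,-0.0237,0.0324,0.002,1,0,0,0,-0.0237,0.0324,0.002,1,0,0,0,-0.0237,0.0324,0.002,1,0,0,0,-0.0237,0.0324,0.002,1,0,0,0,-0.0237,0.0324,0.002,1],
)

```text
time_s: 0.93
tcp_pos: [0.3094, -0.2239, 0.2214]
ee_rot: [[-0.963, -0.27, 0.0], [-0.27, 0.963, 0.0], [-0.0, 0.0, -1.0]]
wrist_force: [0.5, -0.6, 0.6]
gripper_width: 1.001
gripper_force: 0.0
```

>>> drive_tool(
  steps=[0,0,0,-0.0237,0.0324,0.002,1,0,0,0,-0.0237,0.0324,0.002,1,0,0,0,-0.0237,0.0324,0.002,1,0,0,0,-0.0237,0.0324,0.002,1,0,0,0,-0.0237,0.0324,0.002,1,0,0,0,-0.0237,0.0324,0.002,1,0,0,0,-0.0237,0.0324,0.002,1,0,0,0,-0.0237,0.0324,0.002,1,0,0,0,-0.0237,0.0324,0.002,1],
)

```text
time_s: 1.68
tcp_pos: [0.436, 0.1147, 0.2034]
ee_rot: [[-0.963, -0.271, -0.0], [-0.271, 0.963, -0.0], [0.0, 0.0, -1.0]]
wrist_force: [1.4, -0.5, 0.2]
gripper_width: 0.999
gripper_force: 0.0
```

>>> drive_tool(
  steps=[0,0,-0.118,0,0,0,1,0,0,-0.118,0,0,0,1,0,0,-0.118,0,0,0,1,0,0,-0.118,0,0,0,1,0,0,-0.118,0,0,0,1,0,0,-0.118,0,0,0,1,0,0,-0.118,0,0,0,1,0,0,-0.118,0,0,0,0.7,0,0,-0.118,0,0,0,0.7,0,0,-0.118,0,0,0,0.7],
)

```text
time_s: 2.52
tcp_pos: [0.4357, 0.1126, 0.2032]
ee_rot: [[-0.111, -0.994, -0.001], [-0.994, 0.111, -0.0], [0.0, 0.001, -1.0]]
wrist_force: [-0.5, -0.0, 0.2]
gripper_width: 0.856
gripper_force: 0.0
```

>>> drive_tool(
  steps=[0,0,-0.118,0,0,0,0.7,0,0,-0.118,0,0,0,0.7,0,0,-0.116,0,0,0,0.7,0,0,0,0,0,0,0.7],
)

```text
time_s: 2.85
tcp_pos: [0.4358, 0.1126, 0.2033]
ee_rot: [[0.235, -0.972, -0.001], [-0.972, -0.235, -0.0], [0.0, 0.001, -1.0]]
wrist_force: [0.1, 0.2, 1.1]
gripper_width: 0.707
gripper_force: 0.0
```

Run:
```python
from h import *
import cv2
s=r.sense(); print(s["tcp_pos"],s["ee_rot"].round(4),s["joints"].round(1),s["gripper_width"])
p=r.camera_params("wrist"); print(p); im=r.capture("wrist")
cv2.imwrite("pics/w1.png",im)
import pickle; pickle.dump(p,open("w1.pkl","wb"))
```

```text
[0.43582388 0.11261766 0.20326962] [[ 2.346e-01 -9.721e-01 -6.000e-04]
 [-9.721e-01 -2.346e-01 -2.000e-04]
 [ 1.000e-04  7.000e-04 -1.000e+00]] [ 35.3   6.9 -26.2  -0.  -56.9 -21.7] 0.7067190410090899
{'camera_matrix': array([[389.4861486 ,   0.        , 315.49594412],
       [  0.        , 389.4861486 , 237.00609426],
       [  0.        ,   0.        ,   1.        ]]), 'k1': 0.010845261250737603, 'extrinsics': array([[-9.71979935e-01, -2.35063825e-01, -5.79534047e-05,
         4.51474388e-01],
       [-2.26172133e-01,  9.35145902e-01,  2.72668861e-01,
        -2.96503894e-02],
       [-6.40403907e-02,  2.65041770e-01, -9.62107940e-01,
         3.51547781e-01],
       [ 0.00000000e+00,  0.00000000e+00,  0.00000000e+00,
         1.00000000e+00]])}
```

View pics/w1.png

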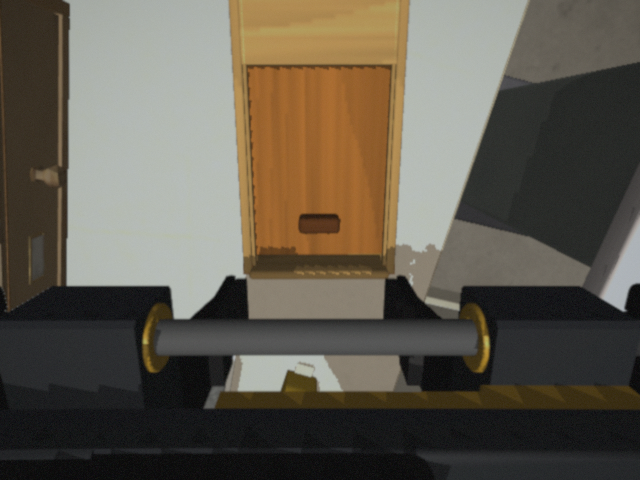

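The wrist view shows the pull's top at about (319,218). The cover edge is at row 66 and the end wall's outer top edge at row 277. I'll refit the box pose from these.

Run:
```python
from h import *
import pickle
p=pickle.load(open("w1.pkl","rb")); E=p["extrinsics"]; print("cam",-E[:3,:3].T@E[:3,3])
L=lambda a:1e-3*np.array(a)
q0=[.4587,.0202,.2342]
P=L([[0,89,75],[0,101,75],[15,95,75],[-15,95,75],[0,-20,61],[0,131,74],[0,124,74],[59,40,61],[-59,40,61],[59,-60,61],[-59,-60,61],[0,124,55]])
print(proj("wrist",box(q0,P),p).round(1))
import cv2
im=cv2.imread("pics/w1.png").astype(int)
print(im[205:285:1,330].tolist()[::2])
print("row100",[ (u,im[100,u].tolist()) for u in list(range(226,252))+list(range(386,412))])
```

```text
cam [0.45463121 0.04067789 0.34633781]
[[316.3 225.3]
 [316.3 241.3]
 [295.5 233.3]
 [337.1 233.4]
 [316.9  63.4]
 [316.1 279.3]
 [316.2 270.5]
 [234.3 154. ]
 [398.8 154.5]
 [225.7  -4.5]
 [408.6  -3.8]
 [316.1 262. ]]
[[49, 104, 162], [49, 102, 162], [48, 105, 162], [50, 104, 161], [36, 79, 121], [21, 30, 46], [21, 33, 50], [26, 45, 72], [33, 55, 89], [30, 54, 92], [34, 56, 91], [36, 57, 89], [33, 55, 89], [24, 51, 81], [36, 78, 121], [48, 101, 158], [49, 102, 158], [51, 102, 160], [51, 104, 160], [47, 101, 158], [46, 101, 157], [49, 102, 158], [46, 100, 155], [47, 100, 156], [41, 93, 144], [33, 58, 78], [32, 53, 65], [35, 53, 64], [32, 51, 63], [33, 51, 61], [40, 60, 75], [39, 66, 83], [42, 71, 88], [59, 96, 119], [55, 86, 109], [55, 89, 111], [55, 89, 109], [93, 113, 125], [113, 129, 138], [113, 128, 137]]
row100 [(226, [178, 185, 179]), (227, [180, 186, 181]), (228, [180, 186, 180]), (229, [179, 186, 180]), (230, [180, 186, 181]), (231, [180, 186, 180]), (232, [180, 185, 180]), (233, [163, 174, 172]), (234, [125, 149, 164]), (235, [90, 138, 170]), (236, [86, 143, 181]), (237, [8
[... 233 characters left out ...]
106, 133]), (248, [44, 74, 97]), (249, [38, 71, 107]), (250, [40, 81, 125]), (251, [44, 90, 137]), (386, [43, 93, 142]), (387, [44, 90, 140]), (388, [39, 76, 118]), (389, [39, 71, 98]), (390, [63, 104, 131]), (391, [76, 125, 159]), (392, [79, 131, 161]), (393, [77, 124, 151]), (394, [70, 117, 145]), (395, [78, 130, 162]), (396, [84, 142, 178]), (397, [85, 145, 182]), (398, [86, 144, 182]), (399, [86, 145, 182]), (400, [85, 143, 182]), (401, [84, 140, 178]), (402, [88, 138, 172]), (403, [113, 147, 166]), (404, [158, 170, 173]), (405, [175, 183, 178]), (406, [177, 187, 182]), (407, [176, 184, 179]), (408, [177, 185, 180]), (409, [177, 185, 180]), (410, [179, 187, 181]), (411, [178, 185, 180])]
```

>>> drive_tool(
  steps=[0,0,0,0.0055,0,0.02,0.55,0,0,0,0,0,0.03,0.55,0,0,0,0,0,0.03,0.55,0,0,0,0,0,0.03,0.55,0,0,0,0,0,0.016,0.55,0,0,0,0,0,0,0.55,0,0,0,0,0,0,0.2,0,0,0,0,0,0,0.2,0,0,0,0,0,0,0.2,0,0,0,0,0,0,0.2],
)

```text
time_s: 3.73
tcp_pos: [0.435, 0.1062, 0.0774]
ee_rot: [[0.231, -0.973, -0.005], [-0.973, -0.231, -0.002], [0.001, 0.006, -1.0]]
wrist_force: [-4.2, 0.1, 5.2]
gripper_width: 0.343
gripper_force: 30.0
```

>>> drive_tool(
  steps=[0,0,0,0,0,0,0.2,0,0,0,0,0,0,0.2],
)

```text
time_s: 3.9
tcp_pos: [0.4351, 0.1062, 0.0774]
ee_rot: [[0.231, -0.973, -0.005], [-0.973, -0.231, -0.002], [0.001, 0.005, -1.0]]
wrist_force: [-5.5, -0.0, 3.8]
gripper_width: 0.34
gripper_force: 30.0
```

>>> drive_tool(
  steps=[0,0,0,0.004,0.0013,0,0.2,0,0,0,0.01,0,0,0.2,0,0,0,0.01,0,0,0.2,0,0,0,0.01,0,0,0.2,0,0,0,0.01,0,0,0.2],
)

```text
time_s: 4.32
tcp_pos: [0.4455, 0.0628, 0.0774]
ee_rot: [[0.232, -0.973, -0.002], [-0.973, -0.232, -0.001], [0.0, 0.002, -1.0]]
wrist_force: [-5.6, 1.3, 2.6]
gripper_width: 0.34
gripper_force: 30.0
```

>>> drive_tool(
  steps=[0,0,0,0.01,0.001,0,0.2,0,0,0,0.01,0,0,0.2,0,0,0,0.01,0,0,0.2,0,0,0,0.008,0,0,0.2,0,0,0,0.003,0,0,0.2,0,0,0,0,0,0,0.2],
)

```text
time_s: 4.82
tcp_pos: [0.4552, 0.023, 0.0774]
ee_rot: [[0.232, -0.973, -0.0], [-0.973, -0.232, -0.001], [0.001, 0.0, -1.0]]
wrist_force: [-0.6, -3.3, -2.0]
gripper_width: 0.343
gripper_force: 30.0
```

>>> drive_tool(
  steps=[0,0,0,0.002,0,0,0.2,0,0,0,0.002,0,0,0.2,0,0,0,0.002,0,0,0.2,0,0,0,0,0,0,0.2],
)

```text
time_s: 5.15
tcp_pos: [0.4563, 0.0183, 0.0775]
ee_rot: [[0.233, -0.972, -0.0], [-0.972, -0.233, -0.0], [0.0, 0.0, -1.0]]
wrist_force: [-1.5, -0.4, -2.3]
gripper_width: 0.336
gripper_force: 30.0
```

>>> drive_tool(
  steps=[0,0,0,0.002,0,0,0.2,0,0,0,0.002,0,0,0.2,0,0,0,0.002,0,0,0.2,0,0,0,0.001,0,0,0.2,0,0,0,0,0,0,0.2],
)

```text
time_s: 5.57
tcp_pos: [0.4568, 0.0167, 0.0774]
ee_rot: [[0.231, -0.973, -0.0], [-0.973, -0.231, 0.008], [-0.008, -0.002, -1.0]]
wrist_force: [-14.3, 31.2, 3.6]
gripper_width: 0.339
gripper_force: 30.0
```

>>> drive_tool(
  steps=[0,0,0,-0.005,0,0,0.2,0,0,0,0,0,0,0.55,0,0,0,0,0,0,0.55,0,0,0,0,0,-0.025,0.55,0,0,0,-0.01,0,-0.035,0.55,0,0,0,-0.02,0,-0.03,0.6,0,0,0,-0.03,0,-0.01,0.6,0,0,0,-0.016,0,0,0.6,0,0,0,0,0,0,0.6,0,0,0,0,0,0,0.6],
)

```text
time_s: 6.4
tcp_pos: [0.4399, 0.0906, 0.1783]
ee_rot: [[0.234, -0.972, 0.003], [-0.972, -0.234, 0.001], [-0.0, -0.003, -1.0]]
wrist_force: [0.3, 0.3, 1.0]
gripper_width: 0.6
gripper_force: 0.0
```

Run:
```python
from h import *
import cv2
s=r.sense(); print(s["tcp_pos"],s["ee_rot"].round(4),s["joints"].round(1),s["gripper_width"],s["time_s"])
p=r.camera_params("wrist"); im=r.capture("wrist")
cv2.imwrite("pics/w2.png",im); cv2.imwrite("pics/w2c.png",cv2.resize(im[40:300,200:440],None,fx=2.25,fy=2.25,interpolation=cv2.INTER_CUBIC))
import pickle; pickle.dump(p,open("w2.pkl","wb"))
L=lambda a:1e-3*np.array(a)
q0=[.4572,.0199,.2342]
P=L([[0,-9,75],[0,3,75],[0,25,55],[0,131,74],[0,124,74],[59,40,61],[-59,40,61],[49,40,61],[-49,40,61]])
print(proj("wrist",box(q0,P),p).round(1))
```

```text
[0.43990971 0.09056432 0.17828464] [[ 2.342e-01 -9.722e-01  2.600e-03]
 [-9.722e-01 -2.342e-01  9.000e-04]
 [-2.000e-04 -2.800e-03 -1.000e+00]] [ 32.5   8.3 -28.7   0.  -52.8 -19. ] 0.6002863544190067 6.4
[[318.1 113.6]
 [318.  134.2]
 [317.8 167.3]
 [317.2 322.4]
 [317.2 313.3]
 [229.9 190.5]
 [405.6 191.1]
 [244.8 190.6]
 [390.7 191. ]]
```

View pics/w2c.png

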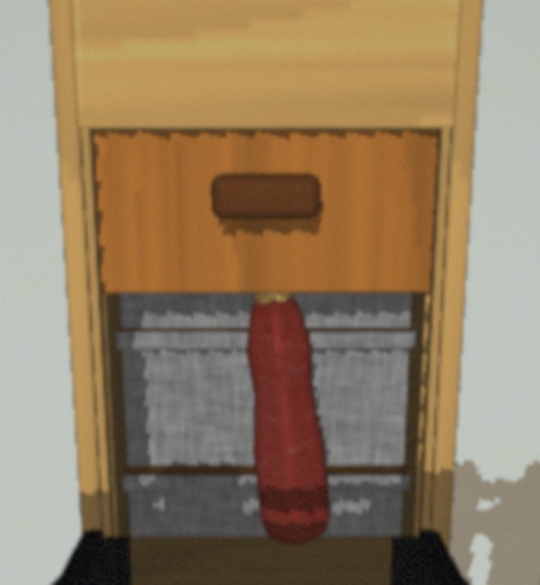

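The lid is fully back: its edge is at full-picture row 170, and the pull is at (318,127). The red handle runs from (322,172) to its butt at about (332,280), slightly askew. I'll back-project it.

```bash
cat >> h.py <<'E'
import cv2
Q=[.4565,.0213,.2342]
def ray(uv,z,p):
    uv=np.atleast_2d(uv).astype(float);f=lambda X:(proj(0,np.c_[X.reshape(-1,2),np.full(len(uv),z)],p)-uv).ravel()
    return least_squares(f,np.tile([.44,.1],len(uv))).x.reshape(-1,2)
def tobox(X,q=Q):
    c,s=np.cos(q[2]),np.sin(q[2]); return (np.atleast_2d(X)[:,:2]-q[:2])@np.array([[c,-s],[s,c]])*1000
E
python3 - <<'E'
from h import *
import pickle
p=pickle.load(open("w2.pkl","rb"))
f=lambda a:np.array(a)/2.25+[199.7,39.7]
for z in (.033,):
    print(tobox(ray(f([[276,320],[285.5,400],[295,500],[275,298],[297,543]]),z,p)).round(1))
print(tobox(ray(f([[255,400],[316,400],[263,500],[327,500]]),.033,p)).round(1))
print("tcp",tobox([[.4399,.0906]]))
E
```

```text
[[ -3.1  36.3]
 [ -6.5  63.3]
 [-10.2  98.9]
 [ -2.8  29.2]
 [-11.1 115. ]]
[[  3.7  63.3]
 [-16.8  63.2]
 [  0.9  99. ]
 [-21.4  98.9]]
tcp [[-6.47275115e-02  7.12604084e+01]]
```

Run:
```python
from h import *
import pickle
p=pickle.load(open("w2.pkl","rb")); im=cv2.imread("pics/w2.png").astype(int)
m=((im[...,2]>1.7*im[...,1]+15)&(im[...,2]>50)&(im[...,1]<.9*im[...,0]+12)).astype(np.uint8); m[:165]=0;m[:, :250]=0;m[:,400:]=0
pts=[];
for v in range(176,278,12):
    u=np.where(m[v])[0]; 
    if len(u): pts+=[[u[0]-.5,v],[u[-1]+.5,v]]
B=tobox(ray(pts,.033,p)); print(np.c_[pts,B].round(1))
C=(B[::2]+B[1::2])/2; k=np.polyfit(C[:,1],C[:,0],1); print(k,np.polyval(k,72))
# box inner edges: lips centre & yaw check
for y,z in((-60,61),(100,61)):
    P=box(Q,[[x/1000,y/1000,z/1000] for x in(-59,59)]); print(proj(0,P,p).round(1))
g=cv2.Canny(im.astype(np.uint8),60,150)
for v in(60,100,200,250): print(v,np.where(g[v,215:425])[0]+215)
```

```text
[[ 3.125e+02  1.760e+02  4.200e+00  3.200e+01]
 [ 3.315e+02  1.760e+02 -9.800e+00  3.190e+01]
 [ 3.115e+02  1.880e+02  4.900e+00  4.090e+01]
 [ 3.355e+02  1.880e+02 -1.290e+01  4.080e+01]
 [ 3.115e+02  2.000e+02  4.900e+00  4.990e+01]
 [ 3.375e+02  2.000e+02 -1.460e+01  4.980e+01]
 [ 3.135e+02  2.120e+02  3.400e+00  5.910e+01]
 [ 3.375e+02  2.120e+02 -1.470e+01  5.900e+01]
 [ 3.135e+02  2.240e+02  3.400e+00  6.840e+01]
 [ 3.395e+02  2.240e+02 -1.640e+01  6.830e+01]
 [ 3.135e+02  2.360e+02  3.400e+00  7.790e+01]
 [ 3.425e+02  2.360e+02 -1.890e+01  7.780e+01]
 [ 3.135e+02  2.480e+02  3.400e+00  8.760e+01]
 [ 3.435e+02  2.480e+02 -1.990e+01  8.750e+01]
 [ 3.155e+02  2.600e+02  1.800e+00  9.740e+01]
 [ 3.435e+02  2.600e+02 -2.010e+01  9.730e+01]
 [ 3.175e+02  2.720e+02  2.000e-01  1.074e+02]
 [ 3.435e+02  2.720e+02 -2.030e+01  1.073e+02]]
[-0.09453191 -0.06069725] -6.866994538696843
[[417.3  27.9]
 [220.9  27.5]]
[[400.4 276.7]
 [235.4 276.1]]
60 [222 233 413]
100 [225 234 236 239 241 242 243 244 245 247 255 256 257 258 259 260 269 270
 271 275 276 282 283 284 286 287 288 295 296 297 299 300 308 309 310 311
 312 313 322 323 328 335 336 337 338 339 340 341 346 348 349 350 352 353
 361 362 363 364 365 366 375 376 378 387 388 389 390 391 393 396 399 401
 410]
200 [231 240 242 245 248 254 264 310 338 381 387 389 391 394 396 404]
250 [234 242 245 247 251 257 263 264 265 266 267 271 272 273 274 275 276 277
 278 284 285 288 297 309 310 311 351 355 358 359 360 361 362 363 364 365
 366 367 368 373 374 375 376 385 389 391 393 394 395 401 412 413]
```

```bash
cat > plan.py <<'E'
import numpy as np, heapq, itertools
def edge(y0,y1,z0,z1):
    Y=np.arange(y0,y1+1);Z=np.arange(z0,z1+1)
    return np.vstack([np.c_[Y,0*Y+z0],np.c_[Y,0*Y+z1],np.c_[0*Z+y0,Z],np.c_[0*Z+y1,Z]])
com=np.vstack([edge(-60,25,50,55),edge(-9,3,55,75),edge(-124,-20,56,61),edge(-100,130,3,5),edge(124,131,5,74)])
rest=np.vstack([edge(43,49,5,20),edge(95,101,5,20)]); rl=np.vstack([edge(43,49,5,14),edge(95,101,5,14)])
side=np.vstack([com,edge(-131,131,58,61),edge(-131,-124,60,74)])
def clear(y,z,t,a,h):
    c,s=np.cos(t),np.sin(t); o=99
    for b,ob in (((-42-a,42-a,-13-h,13-h),np.vstack([com,rl])),((-130-a,-42-a,-3-h,3-h),np.vstack([com,rest])),((-9.5,9.5,-19,60),np.vstack([com,rest])),((-37.5,37.5,51,200),side),((-105,-30,120,200),side)):
        d=ob-[y,z]; u=d[:,0]*c+d[:,1]*s; w=-d[:,0]*s+d[:,1]*c
        du=np.maximum(b[0]-u,u-b[1]); dw=np.maximum(b[2]-w,w-b[3])
        o=min(o,np.where((du>0)&(dw>0),np.hypot(du,dw),np.maximum(du,dw)).min())
    return o
def run(a,h):
    ys=np.arange(60,181,4)+a%4; zs=np.arange(33,210,4)+h; ts=np.radians(np.arange(0,51,3)); mem={}
    def cl(n):
        if n not in mem: mem[n]=clear(ys[n[0]],zs[n[1]],ts[n[2]],a,h)
        return mem[n]
    st=(int(round((72+a-ys[0])/4)),0,0); D={st:0};par={};H=[(0,st)]
    while H:
        d,n=heapq.heappop(H)
        if d>D[n]: continue
        y,z,t=ys[n[0]],zs[n[1]],ts[n[2]]
        if z-(130+a)*np.sin(t)>80: break
        for m in itertools.product(*[(k-1,k,k+1) for k in n]):
            if m==n or min(m)<0 or m[0]>=len(ys) or m[1]>=len(zs) or m[2]>=len(ts): continue
            c=cl(m)
            if c<.5: continue
            e=d+np.linalg.norm(np.subtract(m,n))*(1+(8/c)**3)
            if e<D.get(m,1e18): D[m]=e;par[m]=n;heapq.heappush(H,(e,m))
    else: return None
    P=[n]
    while P[-1]!=st: P.append(par[P[-1]])
    return [(ys[n[0]],zs[n[1]],round(np.degrees(ts[n[2]])),round(cl(n),1)) for n in P[::-1]]
E
cat > go.py <<'E'
from plan import *
from multiprocessing import Pool
def f(ah): return ah,run(*ah)
if __name__=="__main__":
    R=Pool(6).map(f,[(0,5),(0,0),(8,5),(-8,5),(4,5),(0,8)])
    for ah,p in R: print(ah,p and (min(c for *_,c in p[1:]),len(p)))
    best=max((x for x in R if x[1]),key=lambda x:min(c for *_,c in x[1][1:]))
    print(best[0]); [print(*q) for q in best[1]]
E
nproc; timeout 500 python3 go.py
```

```text
4
(0, 5) (np.float64(2.0), 31)
(0, 0) (np.float64(2.4), 31)
(8, 5) (np.float64(2.1), 31)
(-8, 5) (np.float64(2.0), 30)
(4, 5) (np.float64(2.0), 30)
(0, 8) (np.float64(2.3), 30)
(0, 0)
72 33 0 6.0
76 37 0 6.0
76 41 3 5.4
76 45 6 4.9
76 49 9 4.5
76 53 12 4.2
76 53 15 4.1
76 57 18 4.1
76 61 21 4.1
76 65 24 4.0
80 69 27 2.4
84 73 27 3.3
88 77 30 4.4
92 77 30 4.4
96 81 30 5.7
96 85 33 6.3
100 89 33 5.1
104 93 36 8.1
108 97 39 7.9
108 101 39 9.6
112 105 42 10.8
116 109 42 14.0
120 113 42 13.7
124 117 42 13.5
128 121 42 13.2
132 125 42 12.9
136 129 42 13.7
140 133 39 12.1
140 137 36 11.2
140 141 33 14.8
140 145 30 22.7
```

```bash
sed -i 's/np.arange(60,181,4)+a%4/np.arange(62,150,2)/; s/np.arange(33,210,4)/np.arange(33,150,2)/; s/np.arange(0,51,3)/np.arange(0,47,1.5)/; s#(72+a-ys\[0\])/4#(72+a-ys[0])/2#; s/(8\/c)\*\*3/(8\/c)**5/; s/>80: break/>60: break/' plan.py
sed -i 's/\[(0,5),.*\]/[(0,0),(0,4),(8,4),(-8,4)]/; s/Pool(6)/Pool(4)/' go.py
cat >> go.py <<'E'
    import plan
    print("parts at tight points")
    for y,z,t,c in best[1]:
        if c<4.6:
            t=np.radians(t);a,h=best[0];co,s=np.cos(t),np.sin(t)
            for nm,b in zip(("handle","shaft","finger","body","cam"),((-42-a,42-a,-13-h,13-h),(-130-a,-42-a,-3-h,3-h),(-9.5,9.5,-19,60),(-37.5,37.5,51,200),(-105,-30,120,200))):
                ob=np.vstack([com,rest if nm!="handle" else rl]) if nm in("handle","shaft","finger") else side
                d=ob-[y,z];u=d[:,0]*co+d[:,1]*s;w=-d[:,0]*s+d[:,1]*co;du=np.maximum(b[0]-u,u-b[1]);dw=np.maximum(b[2]-w,w-b[3]);v=np.where((du>0)&(dw>0),np.hypot(du,dw),np.maximum(du,dw))
                i=v.argmin()
                if v[i]<6: print(y,z,round(np.degrees(t)),nm,v[i].round(1),ob[i])
E
time timeout 560 python3 go.py
```

```text
(0, 0) (np.float64(2.7), 59)
(0, 4) (np.float64(2.8), 53)
(8, 4) (np.float64(2.9), 56)
(-8, 4) (np.float64(2.4), 53)
(8, 4)
80 37 0 5.5
80 39 0 5.4
80 41 0 5.0
82 43 0 5.3
82 45 2 6.8
82 47 3 6.6
82 49 4 6.4
82 49 6 6.3
82 51 7 6.1
82 53 9 5.8
82 55 10 5.5
82 57 12 5.2
82 59 14 5.0
82 61 15 4.8
82 61 16 4.6
80 63 18 4.8
80 65 20 5.2
80 67 21 4.8
80 69 22 4.5
82 71 24 3.5
82 73 24 3.2
82 75 26 3.0
84 77 27 3.1
86 77 27 2.9
88 79 27 3.8
90 81 29 4.0
92 81 29 4.0
94 83 29 4.9
96 85 30 4.9
98 87 30 5.5
100 89 32 5.9
102 91 32 6.3
104 93 33 7.0
106 95 33 7.4
108 97 34 8.1
110 99 34 8.8
112 101 36 9.2
114 103 36 10.3
116 105 38 10.4
118 107 38 12.3
120 109 38 12.0
122 111 39 13.0
124 113 39 13.3
126 115 39 13.6
128 117 39 13.8
130 119 39 13.5
132 121 39 13.2
134 123 39 12.9
136 125 39 12.6
138 127 39 12.3
140 129 39 12.0
142 131 39 12.3
144 133 39 13.2
146 135 38 12.1
148 137 36 11.9
148 139 34 11.0
parts at tight points
80 69 22 shaft 4.0 [25 50]
82 71 24 handle 4.0 [124  69]
82 71 24 shaft 3.5 [-41   5]
82 73 24 handle 4.0 [124  71]
82 73 24 shaft 3.2 [25 50]
82 75 26 handle 4.0 [124  74]
82 75 26 shaft 3.2 [-39   5]
84 77 27 handle 3.8 [124  74]
84 77 27 shaft 3.1 [-36   5]
86 77 27 handle 2.9 [124  74]
86 77 27 shaft 3.1 [-34   5]
88 79 27 handle 3.8 [124  74]
88 79 27 shaft 3.8 [25 50]
90 81 29 handle 5.6 [124  74]
90 81 29 shaft 3.0 [-27   5]
92 81 29 handle 4.6 [124  74]
92 81 29 shaft 3.0 [-25   5]
real	0m2.441s
user	0m8.735s
sys	0m0.046s
```

Run:
```python
from h import *
import pickle
p=pickle.load(open("w2.pkl","rb")); im=cv2.imread("pics/w2.png").astype(int)
print("lid",[(v,im[v,360].sum()) for v in range(164,176)])
for u in(290,350):print("wall",[(v,im[v,u].sum()) for v in range(274,330,2)])
print("cover",[(v,im[v,350].sum()) for v in range(90,104)])
P=np.array([[0,25,55],[0,25,50],[0,124,74],[0,131,74],[0,124,20],[0,-20,61]])/1000
print(proj(0,box(Q,P),p).round(1)[:,1])
```

```text
lid [(164, np.int64(325)), (165, np.int64(329)), (166, np.int64(333)), (167, np.int64(329)), (168, np.int64(313)), (169, np.int64(269)), (170, np.int64(238)), (171, np.int64(230)), (172, np.int64(239)), (173, np.int64(231)), (174, np.int64(232)), (175, np.int64(235))]
wall [(274, np.int64(237)), (276, np.int64(236)), (278, np.int64(189)), (280, np.int64(147)), (282, np.int64(142)), (284, np.int64(149)), (286, np.int64(154)), (288, np.int64(156)), (290, np.int64(149)), (292, np.int64(150)), (294, np.int64(154)), (296, np.int64(163)), (298, np.int64(163)), (300, np.int64(148)), (302, np.int64(147)), (304, np.int64(152)), (306, np.int64(157)), (308, np.int64(156)), (310, np.int64(160)), (312, np.int64(171)), (314, np.int64(214)), (316, np.int64(250)), (318, np.int64(206)), (320, np.int64(127)), (322, np.int64(153)), (324, np.int64(171)), (326, np.int64(197)), (328, np.int64(212))]
wall [(274, np.int64(237)), (276, np.int64(234)), (278, np.int64(194)), (280, np.int64(157)), (282, np.int64(161)), (284, np.int64(155)), (286, np.int64(154)), (288, np.int64(157)), (290, np.int64(155)), (292, np.int64(148)), (294, np.int64(164)), (296, np.int64(163)), (298, np.int64(156)), (300, np.int64(149)), (302, np.int64(151)), (304, np.int64(147)), (306, np.int64(158)), (308, np.int64(161)), (310, np.int64(153)), (312, np.int64(179)), (314, np.int64(221)), (316, np.int64(253)), (318, np.int64(213)), (320, np.int64(119)), (322, np.int64(155)), (324, np.int64(169)), (326, np.int64(198)), (328, np.int64(217))]
cover [(90, np.int64(409)), (91, np.int64(402)), (92, np.int64(407)), (93, np.int64(409)), (94, np.int64(402)), (95, np.int64(393)), (96, np.int64(332)), (97, np.int64(244)), (98, np.int64(202)), (99, np.int64(204)), (100, np.int64(232)), (101, np.int64(284)), (102, np.int64(304)), (103, np.int64(306))]
[169.6 168.8 315.3 324.3 285.1  98.5]
```

>>> drive_tool(
  steps=[0,0,0,-0.0078,0.007,0.02,0.45,0,0,-0.07,0,0,0.03,0.45,0,0,0,0,0,0.03,0.45,0,0,0,0,0,0.024,0.45,0,0,0,0,0,0,0.45,0,0,0,0,0,0,0.45],
)

```text
time_s: 6.95
tcp_pos: [0.4303, 0.095, 0.0727]
ee_rot: [[0.299, -0.954, -0.003], [-0.954, -0.299, -0.002], [0.001, 0.003, -1.0]]
wrist_force: [0.1, -0.5, 0.2]
gripper_width: 0.454
gripper_force: 0.0
```

```bash
sed -i 's/^Q=.*/Q=[.4567,.0204,.2342]/' h.py
python3 - <<'E'
from h import *
s=r.sense(); print(s["tcp_pos"],tobox(s["tcp_pos"][None]),s["gripper_width"],s["time_s"], np.degrees(np.arctan2(-s["ee_rot"][1,1],-s["ee_rot"][0,1])))
im=r.capture("wrist"); cv2.imwrite("pics/w3.png",im)
E
```

```text
[0.43034353 0.095015   0.07270899] [[-8.32142629 78.69444039]] 0.45368828236576014 6.95 17.425257401631455
```

View pics/w3.png

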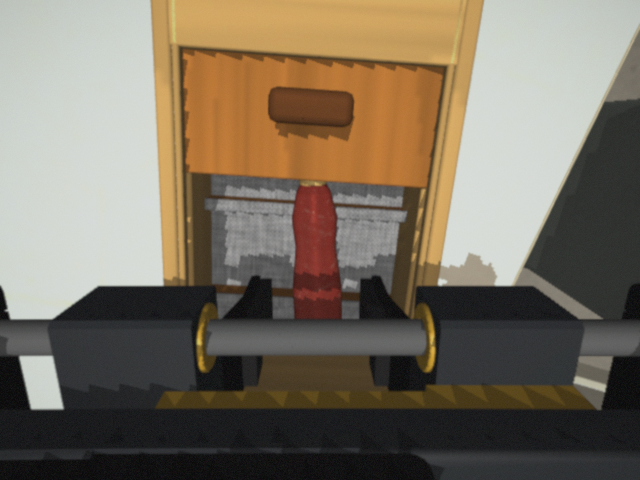

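The handle sits centred between the fingers at column 318, aligned with them. Next I descend and close.

>>> drive_tool(
  steps=[0,0,0,-0.001,0,0.012,0.45,0,0,0,0,0,0.012,0.45,0,0,0,0,0,0.0115,0.45,0,0,0,0,0,0,0.45,0,0,0,0,0,0,0.1,0,0,0,0,0,0,0.1,0,0,0,0,0,0,0.1,0,0,0,0,0,0,0.1],
)

```text
time_s: 7.67
tcp_pos: [0.4307, 0.0975, 0.0392]
ee_rot: [[0.301, -0.954, 0.002], [-0.954, -0.301, 0.001], [-0.0, -0.002, -1.0]]
wrist_force: [-1.4, 1.1, 4.9]
gripper_width: 0.27
gripper_force: 30.0
```

>>> drive_tool(
  steps=[0,0,0,0,0,0,0.1,0,0,0,0,0,0,0.1],
)

```text
time_s: 7.83
tcp_pos: [0.4307, 0.0975, 0.0391]
ee_rot: [[0.301, -0.954, 0.002], [-0.954, -0.301, 0.001], [-0.0, -0.002, -1.0]]
wrist_force: [-1.3, -1.2, 7.3]
gripper_width: 0.277
gripper_force: 30.0
```

```bash
sed -i 's/\[(0,0),(0,4),(8,4),(-8,4)\]/[(8,6)]/' go.py; python3 go.py | sed '/parts/,$d' | awk 'NR%3==0||NR>40'
python3 - <<'E'
from h import *
s=r.sense(); print(s["tcp_pos"],tobox(s["tcp_pos"][None]),s["wrist_force"],s["moment"],s["joints"].round(1))
E
```

```text
80 39 0 5.5
80 43 4 6.1
80 45 9 5.8
80 51 12 5.3
80 57 15 4.9
80 63 18 5.3
80 69 21 5.0
82 75 24 3.2
86 81 27 3.1
92 83 29 4.2
98 89 30 5.7
104 95 33 7.3
110 101 34 9.1
114 105 36 10.8
116 107 38 10.9
118 109 38 12.4
120 111 38 12.4
122 113 39 12.6
124 115 39 12.9
126 117 39 13.2
128 119 39 13.5
130 121 39 13.7
132 123 39 13.6
134 125 39 13.3
136 127 39 13.0
138 129 39 12.7
140 131 39 12.6
142 133 39 13.2
144 135 38 11.4
146 137 36 11.1
146 139 34 9.6
[0.43071617 0.09749998 0.03913528] [[-7.38228048 81.0251138 ]] [-1.34549263 -1.19855623  7.32200017] [-0.14521838  0.54168293 -0.0489438 ] [ 34.   20.4 -39.1   0.  -30.4 -16.5]
```

```bash
cat > nxt.py <<'E'
import sys
from h import *
s=r.sense(); R=s["ee_rot"]; b=tobox(s["tcp_pos"][None])[0]
t=np.degrees(np.arctan2(np.hypot(R[0,2],R[1,2])*np.sign(R[1,2]),-R[2,2])); cur=[b[1],s["tcp_pos"][2]*1000,t]
print(np.round(cur,1),"x",b[0].round(1),"F",s["wrist_force"].round(1),"j",s["joints"].round(0))
for w in sys.argv[1:]:
    y,z,th,n=map(float,w.split(",")); T=np.radians((cur[2]+th)/2); d=np.array([y-cur[0],z-cur[1]])/n/1000
    u=d[0]*np.cos(T)+d[1]*np.sin(T); v=-d[0]*np.sin(T)+d[1]*np.cos(T)
    print(int(n),"x [0,%.4f,0,%.4f,0,%.4f]"%(-np.radians(th-cur[2])/n,-u,-v)); cur=[y,z,th]
E
python3 nxt.py 80,45,6,4 80,57,15,6 80,69,21,5
```

```text
[81.  39.1  0.1] x -7.4 F [-1.3 -1.2  7.3] j [ 34.  20. -39.   0. -30. -17.]
4 x [0,-0.0258,0,0.0002,0,-0.0015]
6 x [0,-0.0262,0,-0.0004,0,-0.0020]
5 x [0,-0.0209,0,-0.0007,0,-0.0023]
```

>>> drive_tool(
  steps=[0,0,0,0,0,-0.003,0.1,0,-0.013,0,0,0,-0.0015,0.1,0,-0.026,0,0,0,-0.0015,0.1,0,-0.026,0,0,0,-0.0015,0.1,0,-0.026,0,0,0,-0.0015,0.1,0,-0.013,0,0,0,0,0.1,0,0,0,0,0,0,0.1],
)

```text
time_s: 8.42
tcp_pos: [0.4308, 0.097, 0.0474]
ee_rot: [[0.297, -0.954, -0.03], [-0.949, -0.299, 0.1], [-0.105, -0.001, -0.995]]
wrist_force: [1.3, -0.1, -1.3]
gripper_width: 0.27
gripper_force: 30.0
```

```bash
python3 nxt.py 80,57,15,6 80,69,21,5
```

```text
[80.5 47.4  6. ] x -7.4 F [ 1.3 -0.1 -1.3] j [ 30.  20. -34. -10. -35.  -4.]
6 x [0,-0.0262,0,-0.0002,0,-0.0016]
5 x [0,-0.0209,0,-0.0007,0,-0.0023]
```

>>> drive_tool(
  steps=[0,-0.026,0,-0.0002,0,-0.0016,0.1,0,-0.026,0,-0.0002,0,-0.0016,0.1,0,-0.026,0,-0.0002,0,-0.0016,0.1,0,-0.026,0,-0.0002,0,-0.0016,0.1,0,-0.026,0,-0.0002,0,-0.0016,0.1,0,-0.026,0,-0.0002,0,-0.0016,0.1,0,0,0,0,0,0,0.1],
)

```text
time_s: 9.0
tcp_pos: [0.4309, 0.0962, 0.0569]
ee_rot: [[0.289, -0.954, -0.076], [-0.922, -0.299, 0.246], [-0.257, -0.001, -0.966]]
wrist_force: [0.6, 0.0, -1.3]
gripper_width: 0.275
gripper_force: 30.0
```

```bash
python3 nxt.py 80,69,21,5 82,75,24.5,3
python3 - <<'E'
from h import *
a=r.capture("side")[200:310,200:360]; b=r.capture("scene")[185:295,240:360]
cv2.imwrite("pics/m1.png",np.vstack([cv2.resize(a,(436,300),interpolation=cv2.INTER_CUBIC),cv2.resize(b,(436,300))]))
E
```

```text
[79.8 56.9 14.9] x -7.5 F [ 0.6  0.  -1.3] j [ 22.  20. -28. -22. -42.  12.]
5 x [0,-0.0213,0,-0.0008,0,-0.0023]
3 x [0,-0.0204,0,-0.0014,0,-0.0016]
```

View pics/m1.png

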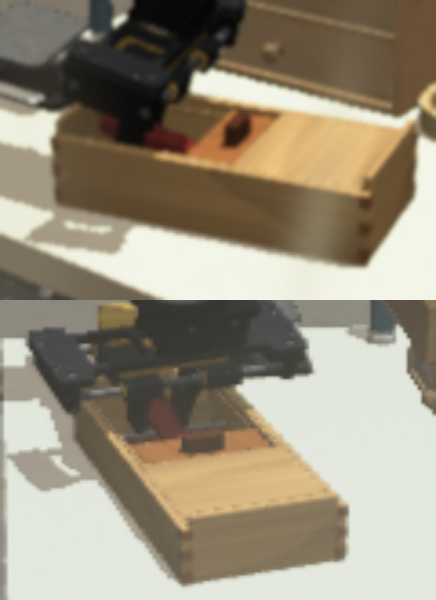

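The handle is in the grip and tilting cleanly, with forces around 1 N. Carrying on along the path.

>>> drive_tool(
  steps=[0,-0.021,0,-0.0008,0,-0.0023,0.1,0,-0.021,0,-0.0008,0,-0.0023,0.1,0,-0.021,0,-0.0008,0,-0.0023,0.1,0,-0.021,0,-0.0008,0,-0.0023,0.1,0,-0.021,0,-0.0008,0,-0.0023,0.1,0,0,0,0,0,0,0.1],
)

```text
time_s: 9.6
tcp_pos: [0.4304, 0.0968, 0.0689]
ee_rot: [[0.28, -0.954, -0.107], [-0.891, -0.3, 0.34], [-0.356, -0.0, -0.934]]
wrist_force: [0.1, -0.1, -1.1]
gripper_width: 0.275
gripper_force: 30.0
```

```bash
python3 nxt.py 82,75,24.5,3 86,81,27,4
```

```text
[80.4 68.9 20.9] x -7.8 F [ 0.1 -0.1 -1.1] j [ 18.  20. -25. -28. -48.  20.]
3 x [0,-0.0210,0,-0.0013,0,-0.0017]
4 x [0,-0.0109,0,-0.0016,0,-0.0009]
```

>>> drive_tool(
  steps=[0,-0.021,0,-0.0013,0,-0.0017,0.1,0,-0.021,0,-0.0013,0,-0.0017,0.1,0,-0.021,0,-0.0013,0,-0.0017,0.1,0,0,0,0,0,0,0.1],
)

```text
time_s: 9.93
tcp_pos: [0.4302, 0.0984, 0.0752]
ee_rot: [[0.272, -0.954, -0.124], [-0.868, -0.299, 0.397], [-0.416, -0.0, -0.909]]
wrist_force: [0.9, 0.2, -0.9]
gripper_width: 0.274
gripper_force: 30.0
```

```bash
python3 nxt.py 86,81,27,4 92,84,29,4
```

```text
[82.  75.2 24.6] x -7.7 F [ 0.9  0.2 -0.9] j [ 15.  21. -23. -32. -52.  24.]
4 x [0,-0.0106,0,-0.0015,0,-0.0009]
4 x [0,-0.0087,0,-0.0017,0,0.0000]
```

>>> drive_tool(
  steps=[0,-0.0106,0,-0.0015,0,-0.0009,0.1,0,-0.0106,0,-0.0015,0,-0.0009,0.1,0,-0.0106,0,-0.0015,0,-0.0009,0.1,0,-0.0106,0,-0.0015,0,-0.0009,0.1,0,0,0,0,0,0,0.1],
)

```text
time_s: 10.35
tcp_pos: [0.4288, 0.1023, 0.0811]
ee_rot: [[0.267, -0.954, -0.136], [-0.85, -0.3, 0.433], [-0.454, -0.0, -0.891]]
wrist_force: [0.7, -0.8, -1.3]
gripper_width: 0.274
gripper_force: 30.0
```

```bash
python3 nxt.py 92,84,29,4 98,89,30,4 110,101,34.5,7
```

```text
[86.1 81.1 27. ] x -8.1 F [ 0.7 -0.8 -1.3] j [ 14.  21. -22. -34. -54.  26.]
4 x [0,-0.0088,0,-0.0016,0,0.0000]
4 x [0,-0.0044,0,-0.0019,0,-0.0003]
7 x [0,-0.0112,0,-0.0024,0,-0.0005]
```

>>> drive_tool(
  steps=[0,-0.0088,0,-0.0016,0,0,0.1,0,-0.0088,0,-0.0016,0,0,0.1,0,-0.0088,0,-0.0016,0,0,0.1,0,-0.0088,0,-0.0016,0,0,0.1,0,-0.0044,0,-0.0019,0,-0.0003,0.1,0,-0.0044,0,-0.0019,0,-0.0003,0.1,0,-0.0044,0,-0.0019,0,-0.0003,0.1,0,-0.0044,0,-0.0019,0,-0.0003,0.1,0,0,0,0,0,0,0.1],
)

```text
time_s: 11.1
tcp_pos: [0.4251, 0.1137, 0.0889]
ee_rot: [[0.26, -0.954, -0.15], [-0.826, -0.3, 0.477], [-0.5, -0.001, -0.866]]
wrist_force: [-0.1, -0.5, -1.4]
gripper_width: 0.279
gripper_force: 30.0
```

```bash
python3 nxt.py 110,101,34.5,6 124,115,39,6 146,137,39,7
python3 - <<'E'
from h import *
a=r.capture("side")[200:310,200:360]; b=r.capture("scene")[185:295,240:360]
cv2.imwrite("pics/m2.png",np.vstack([cv2.resize(a,(436,300),interpolation=cv2.INTER_CUBIC),cv2.resize(b,(436,300))]))
E
```

```text
[98.1 88.9 30. ] x -9.1 F [-0.1 -0.5 -1.4] j [ 13.  21. -21. -37. -57.  27.]
6 x [0,-0.0131,0,-0.0028,0,-0.0006]
6 x [0,-0.0131,0,-0.0033,0,-0.0005]
7 x [0,-0.0000,0,-0.0044,0,-0.0005]
```

View pics/m2.png

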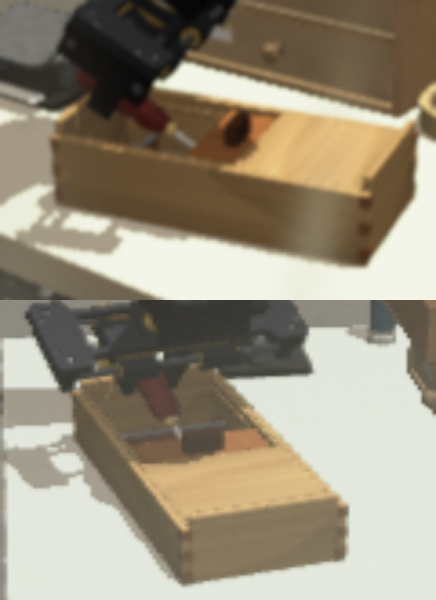

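The handle is coming out tilted, the shaft is visible below the lid edge, and there is no contact force. Continuing along the diagonal.

>>> drive_tool(
  steps=[0,-0.013,0,-0.0028,0,-0.0006,0.1,0,-0.013,0,-0.0028,0,-0.0006,0.1,0,-0.013,0,-0.0028,0,-0.0006,0.1,0,-0.013,0,-0.0028,0,-0.0006,0.1,0,-0.013,0,-0.0028,0,-0.0006,0.1,0,-0.013,0,-0.0028,0,-0.0006,0.1,0,0,0,0,0,0,0.1],
)

```text
time_s: 11.78
tcp_pos: [0.4216, 0.1253, 0.1008]
ee_rot: [[0.247, -0.954, -0.17], [-0.786, -0.3, 0.54], [-0.566, -0.0, -0.824]]
wrist_force: [0.6, -0.7, -0.9]
gripper_width: 0.273
gripper_force: 30.0
```

>>> drive_tool(
  steps=[0,-0.013,0,-0.0033,0,-0.0005,0.1,0,-0.013,0,-0.0033,0,-0.0005,0.1,0,-0.013,0,-0.0033,0,-0.0005,0.1,0,-0.013,0,-0.0033,0,-0.0005,0.1,0,-0.013,0,-0.0033,0,-0.0005,0.1,0,-0.013,0,-0.0033,0,-0.0005,0.1,0,0,0,0,0,0,0.1],
)

```text
time_s: 12.37
tcp_pos: [0.4172, 0.1389, 0.115]
ee_rot: [[0.233, -0.954, -0.188], [-0.742, -0.3, 0.6], [-0.629, -0.0, -0.778]]
wrist_force: [0.4, -0.1, -1.5]
gripper_width: 0.274
gripper_force: 30.0
```

```bash
python3 nxt.py 150,141,39,8 150,185,39,5 150,240,10,7
```

```text
[124.4 115.   39. ] x -10.9 F [ 0.4 -0.1 -1.5] j [ 10.  21. -18. -44. -65.  31.]
8 x [0,-0.0001,0,-0.0045,0,-0.0005]
5 x [0,-0.0000,0,-0.0055,0,-0.0068]
7 x [0,0.0723,0,-0.0033,0,-0.0071]
```

>>> drive_tool(
  steps=[0,0,0,-0.0045,0,-0.0005,0.1,0,0,0,-0.0045,0,-0.0005,0.1,0,0,0,-0.0045,0,-0.0005,0.1,0,0,0,-0.0045,0,-0.0005,0.1,0,0,0,-0.0045,0,-0.0005,0.1,0,0,0,-0.0045,0,-0.0005,0.1,0,0,0,-0.0045,0,-0.0005,0.1,0,0,0,-0.0045,0,-0.0005,0.1],
)

```text
time_s: 13.03
tcp_pos: [0.4093, 0.1635, 0.1408]
ee_rot: [[0.234, -0.954, -0.189], [-0.742, -0.3, 0.599], [-0.628, -0.0, -0.778]]
wrist_force: [0.4, -0.4, 0.5]
gripper_width: 0.275
gripper_force: 30.0
```

>>> drive_tool(
  steps=[0,0,0,-0.0055,0,-0.0068,0.1,0,0,0,-0.0055,0,-0.0068,0.1,0,0,0,-0.0055,0,-0.0068,0.1,0,0,0,-0.0055,0,-0.0068,0.1,0,0,0,-0.0055,0,-0.0068,0.1,0,0,0,-0.0055,0,-0.0068,0.1,0,0,0,-0.0055,0,-0.0068,0.1],
)

```text
time_s: 13.62
tcp_pos: [0.4094, 0.1631, 0.2027]
ee_rot: [[0.234, -0.954, -0.188], [-0.742, -0.3, 0.599], [-0.628, -0.0, -0.778]]
wrist_force: [-1.4, 0.1, 0.3]
gripper_width: 0.275
gripper_force: 30.0
```

```bash
python3 nxt.py 140,270,15,10
```

```text
[149.8 202.7  38.9] x -12.9 F [-1.4  0.1  0.3] j [ 14.  12. -15. -41. -71.  20.]
10 x [0,0.0417,0,-0.0022,0,-0.0064]
```

>>> drive_tool(
  steps=[0,0.0417,0,-0.0022,0,-0.0064,0.1,0,0.0417,0,-0.0022,0,-0.0064,0.1,0,0.0417,0,-0.0022,0,-0.0064,0.1,0,0.0417,0,-0.0022,0,-0.0064,0.1,0,0.0417,0,-0.0022,0,-0.0064,0.1,0,0.0417,0,-0.0022,0,-0.0064,0.1,0,0.0417,0,-0.0022,0,-0.0064,0.1,0,0.0417,0,-0.0022,0,-0.0064,0.1,0,0.0417,0,-0.0022,0,-0.0064,0.1,0,0.0417,0,-0.0022,0,-0.0064,0.1],
)

```text
time_s: 14.45
tcp_pos: [0.4124, 0.1528, 0.2689]
ee_rot: [[0.29, -0.954, -0.077], [-0.922, -0.3, 0.246], [-0.258, -0.0, -0.966]]
wrist_force: [0.6, -0.5, -1.8]
gripper_width: 0.276
gripper_force: 30.0
```

>>> drive_tool(
  steps=[0,0,0,0,0,0,0.1,0,0,0,0,0,0,0.1,0,0,0,0,0,0,0.1,0,0,0,0,0,0,0.1,0,0,0,0,0,0,0.1,0,0,0,0,0,0,0.1],
)

```text
time_s: 14.95
tcp_pos: [0.4127, 0.1526, 0.2676]
ee_rot: [[0.289, -0.954, -0.079], [-0.922, -0.299, 0.247], [-0.259, 0.001, -0.966]]
wrist_force: [-0.9, 0.2, -0.3]
gripper_width: 0.274
gripper_force: 30.0
```

```bash
python3 nxt.py
python3 - <<'E'
from h import *
a=r.capture("side")[100:310,150:430]; b=r.capture("scene")[130:340,200:480]
cv2.imwrite("pics/m3.png",np.vstack([cv2.resize(a,(400,300)),cv2.resize(b,(400,300))]))
E
```

```text
[138.8 267.6  15. ] x -12.2 F [-0.9  0.2 -0.3] j [ 31.   3. -16. -16. -68.  -8.]
```

View pics/m3.png

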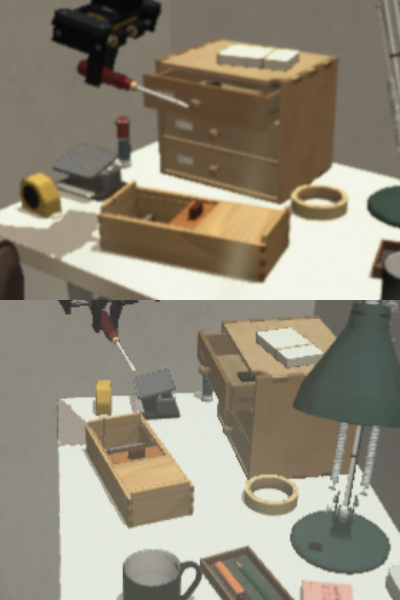

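The screwdriver is held well above the box (tip at roughly z = 0.22 m), the lid is still open, and the other objects haven't moved. Handing in.

```bash
python3 -c "
from station import r
print(r.finish_job())"
```

```text
the job is handed in; nothing more can be done
None
```

The screwdriver is out and the job is handed in at about 15 s of the 48 s: the gripper holds it still by the handle, its lowest point roughly 15 cm above the box top by calculation, with the lid fully open and the mug, tape measure and tape roll never approached.

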